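Pack out a battery under its transport lock

TASK

Make the battery in the carrier safe for transport: pull the red lock grip back to its open stop, lay on that battery's top the two spacer plates which together fill the space up to the lock tongue (no more than about 3 mm of play), flat, centred and lengthwise with the battery, and then slide the grip fully home to its other stop so that the tongue lies over the stack. Leave the two other plates where they are and do not disturb the tin, the wrench and the carton.

Things in the scene. Friction and masses are not known exactly. Their poses are not given: they have to be found in the camera images.
- carrier: Fixed battery carrier: dark base board 8 mm thick, orange rails. Origin: on the bench under the centre of the lock bay; x across the bay, y along it. One battery stands centred in the bay (underside 8 mm up), the other in the plain place at x = +140 mm. Beside the bay, y = -85 to -210 mm, stands the orange lock guide, 74 mm wide, 152 mm high, carrying the sliding lock.
- tongue_tip (a point): Middle of the lower front edge of the lock's aluminium tongue (44 mm wide, 8 mm thick, centred on carrier x = 0), which moves with the lock. Its underside is 140 mm above the bench: the plates must fill the space between the battery's top and this.
- lock (a joint): Travel of the lock along the carrier's +y, m: 0 = open stop (tongue tip at carrier y = -68 mm, clear of the plates' place), 0.090 = home stop (tip at y = +22 mm, over the bay's middle). It starts part or fully forward with nothing under it, stays where it is left, and takes about 3 to 5 N to slide.
- lock_grip (a point): Centre of the top of the lock's red upright grip: 30 mm (carrier x) by 24 mm (carrier y), 42 mm high, at carrier x = 0, y = -185 mm + travel. Its top is 190 mm above the bench, its foot (the tongue's upper face) 148 mm; the guide's lips, 152 mm high, run 18 mm and more to either x side. Free on both y sides.
- battery_tall: Black battery with tan lid, 86 (x) by 148 (y) mm, 104 mm high from underside to flat top; on the top two terminal studs 10 mm high, 17 mm across, at x = -30, y = -64 and +64 mm. Fixed. Origin: centre of its underside. In some runs it stands in the lock bay, in others in the plain place.
- battery_low: As the tall battery but 94 mm high and with a dark maroon lid.
- plate10: Yellow spacer plate, 54 mm (its x) by 90 mm (its y), 10 mm thick (its z), about 35 g, lying flat. Origin: centre of its underside.
- plate16: Green spacer plate, 54 mm (its x) by 90 mm (its y), 16 mm thick (its z), about 56 g, lying flat. Origin: centre of its underside.
- plate20: Blue spacer plate, 54 mm (its x) by 90 mm (its y), 20 mm thick (its z), about 70 g, lying flat. Origin: centre of its underside.
- plate30: Orange spacer plate, 54 mm (its x) by 90 mm (its y), 30 mm thick (its z), about 105 g, lying flat. Origin: centre of its underside.
- tin: Bystander: blue tin with white cap, 70 mm across, 90 mm high. Origin: centre of its underside.
- wrench: Bystander: steel wrench, 190 mm long, lying flat. Origin: centre of its underside; its x runs along it.
- carton: Bystander: cardboard box, 80 x 110 x 50 mm. Origin: centre of its underside.
There are look-alikes about, which are no part of the job. Several things look just like the plate16: the one meant starts farthest to the robot's right.

How it is judged:
On the way, in this order (a step that is already met when the one before it is completed fails the run):
1. the lock is pulled back to its open stop (value of joint lock below 0.005 m), for 0.2 s.
2. one of the two right plates lies flat and centred on the battery in the bay (((horizontal distance between battery_tall and carrier below 0.04 m and (((x of plate10 in the frame of carrier between -0.016 and 0.016 m and y of plate10 in the frame of carrier between -0.016 and 0.016 m and z of plate10 in the frame of carrier between 0.098 and 0.132 m and angle between plate10's own z axis and vertical below 0.05 rad and angle between the y axis of plate10 and the y axis of carrier, either way round below 0.2 rad) and linear speed of plate10 below 0.02 m/s) or ((x of plate16 in the frame of carrier between -0.016 and 0.016 m and y of plate16 in the frame of carrier between -0.016 and 0.016 m and z of plate16 in the frame of carrier between 0.098 and 0.132 m and angle between plate16's own z axis and vertical below 0.05 rad and angle between the y axis of plate16 and the y axis of carrier, either way round below 0.2 rad) and linear speed of plate16 below 0.02 m/s))) or (horizontal distance between battery_low and carrier below 0.04 m and (((x of plate16 in the frame of carrier between -0.016 and 0.016 m and y of plate16 in the frame of carrier between -0.016 and 0.016 m and z of plate16 in the frame of carrier between 0.098 and 0.132 m and angle between plate16's own z axis and vertical below 0.05 rad and angle between the y axis of plate16 and the y axis of carrier, either way round below 0.2 rad) and linear speed of plate16 below 0.02 m/s) or ((x of plate20 in the frame of carrier between -0.016 and 0.016 m and y of plate20 in the frame of carrier between -0.016 and 0.016 m and z of plate20 in the frame of carrier between 0.098 and 0.132 m and angle between plate20's own z axis and vertical below 0.05 rad and angle between the y axis of plate20 and the y axis of carrier, either way round below 0.2 rad) and linear speed of plate20 below 0.02 m/s))))), for 0.2 s.
3. both right plates are stacked there, the lock still back (((horizontal distance between battery_tall and carrier below 0.04 m and (x of plate10 in the frame of carrier between -0.016 and 0.016 m and y of plate10 in the frame of carrier between -0.016 and 0.016 m and z of plate10 in the frame of carrier between 0.098 and 0.132 m and angle between plate10's own z axis and vertical below 0.05 rad and angle between the y axis of plate10 and the y axis of carrier, either way round below 0.2 rad) and (x of plate16 in the frame of carrier between -0.016 and 0.016 m and y of plate16 in the frame of carrier between -0.016 and 0.016 m and z of plate16 in the frame of carrier between 0.098 and 0.132 m and angle between plate16's own z axis and vertical below 0.05 rad and angle between the y axis of plate16 and the y axis of carrier, either way round below 0.2 rad)) or (horizontal distance between battery_low and carrier below 0.04 m and (x of plate16 in the frame of carrier between -0.016 and 0.016 m and y of plate16 in the frame of carrier between -0.016 and 0.016 m and z of plate16 in the frame of carrier between 0.098 and 0.132 m and angle between plate16's own z axis and vertical below 0.05 rad and angle between the y axis of plate16 and the y axis of carrier, either way round below 0.2 rad) and (x of plate20 in the frame of carrier between -0.016 and 0.016 m and y of plate20 in the frame of carrier between -0.016 and 0.016 m and z of plate20 in the frame of carrier between 0.098 and 0.132 m and angle between plate20's own z axis and vertical below 0.05 rad and angle between the y axis of plate20 and the y axis of carrier, either way round below 0.2 rad))) and value of joint lock below 0.03 m), for 0.2 s.
4. the lock is slid home over the stack (((horizontal distance between battery_tall and carrier below 0.04 m and (x of plate10 in the frame of carrier between -0.016 and 0.016 m and y of plate10 in the frame of carrier between -0.016 and 0.016 m and z of plate10 in the frame of carrier between 0.098 and 0.132 m and angle between plate10's own z axis and vertical below 0.05 rad and angle between the y axis of plate10 and the y axis of carrier, either way round below 0.2 rad) and (x of plate16 in the frame of carrier between -0.016 and 0.016 m and y of plate16 in the frame of carrier between -0.016 and 0.016 m and z of plate16 in the frame of carrier between 0.098 and 0.132 m and angle between plate16's own z axis and vertical below 0.05 rad and angle between the y axis of plate16 and the y axis of carrier, either way round below 0.2 rad)) or (horizontal distance between battery_low and carrier below 0.04 m and (x of plate16 in the frame of carrier between -0.016 and 0.016 m and y of plate16 in the frame of carrier between -0.016 and 0.016 m and z of plate16 in the frame of carrier between 0.098 and 0.132 m and angle between plate16's own z axis and vertical below 0.05 rad and angle between the y axis of plate16 and the y axis of carrier, either way round below 0.2 rad) and (x of plate20 in the frame of carrier between -0.016 and 0.016 m and y of plate20 in the frame of carrier between -0.016 and 0.016 m and z of plate20 in the frame of carrier between 0.098 and 0.132 m and angle between plate20's own z axis and vertical below 0.05 rad and angle between the y axis of plate20 and the y axis of carrier, either way round below 0.2 rad))) and value of joint lock above 0.085 m), for 0.2 s.
At the end, for the whole second after the job is handed in: Lock within 5 mm of its home stop; the right two plates (10 + 16 mm on the tall battery, 16 + 20 mm on the low one, either order) at rest on the battery in the bay, flat within 0.05 rad, centred within 16 mm, lengthwise within 0.2 rad; other plates and bystanders moved under 30 mm (((horizontal distance between battery_tall and carrier below 0.04 m and (x of plate10 in the frame of carrier between -0.016 and 0.016 m and y of plate10 in the frame of carrier between -0.016 and 0.016 m and z of plate10 in the frame of carrier between 0.098 and 0.132 m and angle between plate10's own z axis and vertical below 0.05 rad and angle between the y axis of plate10 and the y axis of carrier, either way round below 0.2 rad) and (x of plate16 in the frame of carrier between -0.016 and 0.016 m and y of plate16 in the frame of carrier between -0.016 and 0.016 m and z of plate16 in the frame of carrier between 0.098 and 0.132 m and angle between plate16's own z axis and vertical below 0.05 rad and angle between the y axis of plate16 and the y axis of carrier, either way round below 0.2 rad) and linear speed of each of plate10, plate16 below 0.02 m/s) or (horizontal distance between battery_low and carrier below 0.04 m and (x of plate16 in the frame of carrier between -0.016 and 0.016 m and y of plate16 in the frame of carrier between -0.016 and 0.016 m and z of plate16 in the frame of carrier between 0.098 and 0.132 m and angle between plate16's own z axis and vertical below 0.05 rad and angle between the y axis of plate16 and the y axis of carrier, either way round below 0.2 rad) and (x of plate20 in the frame of carrier between -0.016 and 0.016 m and y of plate20 in the frame of carrier between -0.016 and 0.016 m and z of plate20 in the frame of carrier between 0.098 and 0.132 m and angle between plate20's own z axis and vertical below 0.05 rad and angle between the y axis of plate20 and the y axis of carrier, either way round below 0.2 rad) and linear speed of each of plate16, plate20 below 0.02 m/s)) and value of joint lock above 0.085 m); the robot touches nothing.
It fails at once if a plate that is not needed is moved more than 30 mm (distance of plate30 from where it was at the start of the episode above 0.03 m or (horizontal distance between battery_tall and carrier below 0.04 m and distance of plate20 from where it was at the start of the episode above 0.03 m) or (horizontal distance between battery_low and carrier below 0.04 m and distance of plate10 from where it was at the start of the episode above 0.03 m)).
It fails at once if the tin, the wrench or the carton is moved more than 30 mm (distance of any of tin, wrench, carton from where it was at the start of the episode above 0.03 m).
It also fails if it takes over 72 s, if anything falls off the work surface, if the arm or the gripper's body presses on something with over 40 N, if the wrist force passes 120 N, or if a joint passes its speed limit or range.

ROBOT

A 6-joint arm with a two-finger parallel gripper is mounted at the origin on the work surface. World frame = base frame: x ahead of the robot, y to its left, z up, the work surface at z = 0. Lengths are in m, angles in rad, forces in N, time in s.
With the tool pointing down it reaches from about 0.4 to 0.825 m from the base axis. Payload 7 kg.
Tool frame: the origin (TCP) lies between the finger pads; the fingertips stand 11 mm ahead of it and the grasp point (between the pads) lies 8 mm behind it (arm.tips_ahead is the distance from the TCP to the fingertips, in m); z points along the fingers, x is the direction in which the jaws open and shut, and the axes are right-handed (so a half turn about z gives the same grasp; the last joint's range is limited). The gripper opens to 88 mm and grips with 3 to 60 N. Pads are 19 mm wide; open, the fingers measure 130 mm over their backs; the gripper's body (78 mm by 193 mm) begins 47 mm behind the grasp point.
Start: joints at [-1.041, 0.359, 0.012, 0, -1.224, -0.288], TCP at [0.162, -0.655, 0.238] pointing down, gripper open.
Joint ranges: [-3.07, 3.07], [-1.43, 2.12], [-1.02, 1.25], [-3.03, 1.67], [-3.05, -0], [-3.03, 3.03]. Speed limits (rad/s): [2.39, 2.39, 3.01, 3.14, 3.14, 3.14].

INTERFACE

Orientations are given as [roll, pitch, yaw] about the fixed x, y, z axes, in that order (R = Rz(yaw) Ry(pitch) Rx(roll)).
In Python, from station import arm, optics, finder gives the robot as it stands. The module is installed in compiled form; this text tells all that it offers.
- The arm moves only by the tool apply_moves, never from a script. Its argument "increments" is one flat list of numbers, 6 for each row, row after row: the shift along the world's x, y, z in m, then the turn, a rotation vector about the world's x, y, z in rad. In form: [tx, ty, tz, rx, ry, rz, tx, ty, tz, rx, ry, rz, ...]. A call has 1 to 20 rows; each row shifts and turns the pose as measured when the row begins; what a row does not reach is not made up. A row lasts 1/12 s, in which the tool goes at most 41.7 mm and 7.16 degrees, less where a joint would pass 70% of its speed; a pose out of reach is approached as far as the arm can. A call with a gripper value outside its range is refused whole. "hand" is the closure, from 0 (fully open) to 1 (shut), set as the call begins (left out, the last holds). The fingers move at their own pace and stop on an object; "force" is the grip in N (left out, the last holds). Time passes only in rows, so rows that do not move let the fingers close. It gives the time, the measured TCP pose, the force and the opening at its end, in the units of the state.
- arm.get_state(): the state, without advancing time (a new reading comes with each control period).
- optics.grab_frame(name): name is "scene" or "side" or "wrist"; returns the picture (480x640x3 uint8, red, green, blue); there is no depth.
- optics.camera_model(name): a dict with "fx", "fy", "cx", "cy" (pixels), "world_to_cam" (4x4, takes a point from world to camera coordinates); the wrist camera has in their place "T_tool_cam" (4x4, takes a point from camera to tool coordinates, whose origin is the TCP and whose axes are the tool frame's). Camera axes: x right, y up, looking along -z (the intrinsics and any distortion apply to the point x, -y, -z); pixel columns grow to the right and rows downward; lengths in m; the calibration is good to about 2 mm. A picture is of the moment at which its call begins: read the wrist's pose just before it. camera_model takes no time and is no camera call.
- arm.job_done(): hands the job in, once; it reports no verdict.
Trained networks look in the newest picture that a camera, given by its name, has taken for a name from the list of things; names that differ only in an ending like _2 or _b are one class to them, and where a whole thing is asked for, a point or a joint stands for the part that bears it (a point fixed in the world has none). Each returns a list of dicts, best first, with "conf" (0 to 1); they miss things now and then, are a little off and sometimes report something else, mostly with a low value. They report only what shows in the picture. A call takes as long as a camera call. They do not tell look-alikes from the thing itself.
- finder.find_in(camera, name): "box" ([left, top, right, bottom] in pixels, round what is visible of it).
- finder.landmark_of(camera, name): "point" ([column, row] in pixels: a listed point, or the origin of a listed thing).
The state is a dict: "t": time; "q": joint angles; "qd": joint speeds; "joint_efforts": joint torques, N m; "eef_pos": TCP position; "ee_rot": TCP orientation; "force": force on the tool from outside, world axes, zero at the start; "moment": the same for the moment, N m; "width": finger opening in m.
Only numpy, scipy, OpenCV 4.12 (cv2) and the standard library are available. Lean on these libraries where they do the work, as an engineer would, in place of code of your own. Each camera call takes 0.05 s, during which the arm holds its last target. There are 200 camera calls.

## Working session

There is one attempt and no reset: what is moved stays moved. The work goes in short steps, Python scripts to look and compute and a tool call to move; the robot and the scene stay as the last step left them, time stands still between calls to the robot, and variables do not carry over. Pictures are saved under pics/ and viewed, about 8 in all and at most 12, crops included, and the job is handed in when it is done.

Besides the shell and the picture viewer there is one more tool, called after "Emit:" by a JSON object that holds its "op" and its "data". apply_moves: Moves the arm, as the interface text tells. Its arguments: {"type":"object","properties":{"increments":{"type":"array"},"hand":{"type":"number"},"force":{"type":"number"}},"required":["increments"]}

```bash
mkdir -p pics
cat > h.py <<'E'
import numpy as np, cv2
from station import arm, optics, finder
def save(name,img): cv2.imwrite('pics/'+name,cv2.cvtColor(img,cv2.COLOR_RGB2BGR))
def cam(name):
    m=optics.camera_model(name)
    if 'world_to_cam' in m: W=np.array(m['world_to_cam'])
    else:
        from scipy.spatial.transform import Rotation as R
        s=arm.get_state(); T=np.eye(4); T[:3,:3]=R.from_euler('xyz',s['ee_rot']).as_matrix(); T[:3,3]=s['eef_pos']
        W=np.linalg.inv(T@np.array(m['T_tool_cam']))
    return m,W
def ray(name,p):
    m,W=cam(name); C=np.linalg.inv(W)
    d=np.array([(p[0]-m['cx'])/m['fx'],-(p[1]-m['cy'])/m['fy'],-1.])
    return C[:3,3],C[:3,:3]@d
def atz(name,p,z):
    o,d=ray(name,p); return o+d*(z-o[2])/d[2]
def proj(name,X):
    m,W=cam(name); c=W@np.append(X,1); return np.array([m['cx']+m['fx']*c[0]/-c[2],m['cy']-m['fy']*c[1]/-c[2]])
E
python3 - <<'E'
from h import *
print(arm.get_state()); print({k:v for k,v in optics.camera_model('scene').items()}); print(optics.camera_model('wrist'))
a=optics.grab_frame('scene'); b=optics.grab_frame('side'); save('s1.png',a); save('d1.png',b)
for c in ('scene','side'):
  for n in ['carrier','tongue_tip','lock_grip','battery_tall','battery_low','plate10','plate16','plate20','plate30','tin','wrench','carton']:
    for r in finder.landmark_of(c,n)[:4]: print(c,n,np.round(r['point'],1),round(r['conf'],2),np.round(atz(c,r['point'],{'lock_grip':.19,'tongue_tip':.14}.get(n,0.0)),3))
E
```

```text
{'t': 0.0, 'q': array([-1.04091444e+00,  3.59406411e-01,  1.10516899e-02, -3.78972241e-04,
       -1.22409414e+00, -2.88076174e-01]), 'qd': array([-0.00173162,  0.00055622,  0.00070495,  0.00082973, -0.00079343,
       -0.00160292]), 'joint_efforts': array([ 5.82205957e-04, -5.82716095e+01,  2.93052542e+01,  6.99717119e+00,
        6.86562998e-03, -1.21841044e-04]), 'eef_pos': array([ 0.161486  , -0.654906  ,  0.23660173]), 'ee_rot': array([-3.14146468e+00, -1.68565734e-03,  1.81247286e+00]), 'force': array([-0.38097298,  0.63121465,  0.14397541]), 'moment': array([ 0.01562989, -0.05780413,  0.03493403]), 'width': 0.08767634621983944}
{'fx': 465.26427658178847, 'fy': 465.26427658178847, 'cx': 313.13116242898866, 'cy': 236.13609668434535, 'world_to_cam': array([[ 0.58018237,  0.81446747,  0.00558114, -0.3558385 ],
       [-0.67711888,  0.47851181,  0.55904961,  0.24396225],
       [ 0.45265708, -0.32812982,  0.82911543, -1.45701619],
       [ 0.        ,  0.        ,  0.        ,  1.        ]])}
{'fx': 344.4033693613791, 'fy': 344.4033693613791, 'cx': 317.2444972452044, 'cy': 240.0803
[... 2510 characters left out ...]
] 0.86 [0.561 0.374 0.   ]
side plate16 [246.6 401.1] 0.84 [0.448 0.489 0.   ]
side plate20 [320.4 406.9] 0.94 [0.313 0.427 0.   ]
side plate20 [175.  411.8] 0.93 [0.552 0.582 0.   ]
side plate20 [239.3 348.6] 0.86 [0.561 0.374 0.   ]
side plate20 [246.6 401.1] 0.84 [0.448 0.489 0.   ]
side plate30 [320.4 406.9] 0.94 [0.313 0.427 0.   ]
side plate30 [175.  411.8] 0.93 [0.552 0.582 0.   ]
side plate30 [239.3 348.6] 0.86 [0.561 0.374 0.   ]
side plate30 [246.6 401.1] 0.84 [0.448 0.489 0.   ]
side tin [224.6 287.4] 0.8 [0.756 0.197 0.   ]
side tin [351.3 192.6] 0.45 [ 0.768 -0.591  0.   ]
side wrench [365.7 213.4] 0.55 [ 0.631 -0.441 -0.   ]
side carton [418.8 224.3] 0.65 [ 0.432 -0.454  0.   ]
```

```bash
echo
```

```text
(no output)
```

View pics/s1.png

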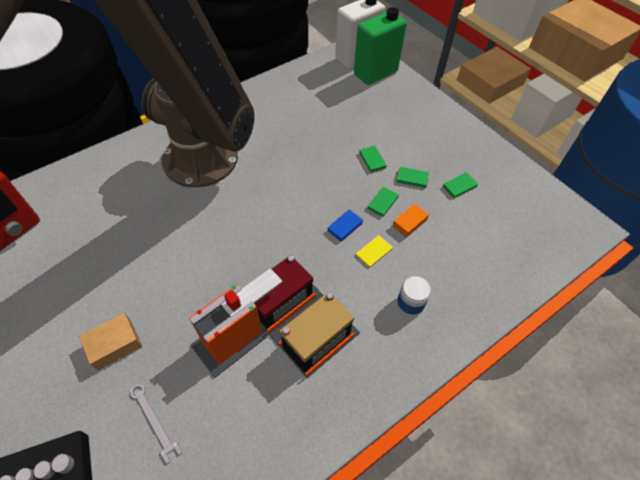

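View pics/d1.png

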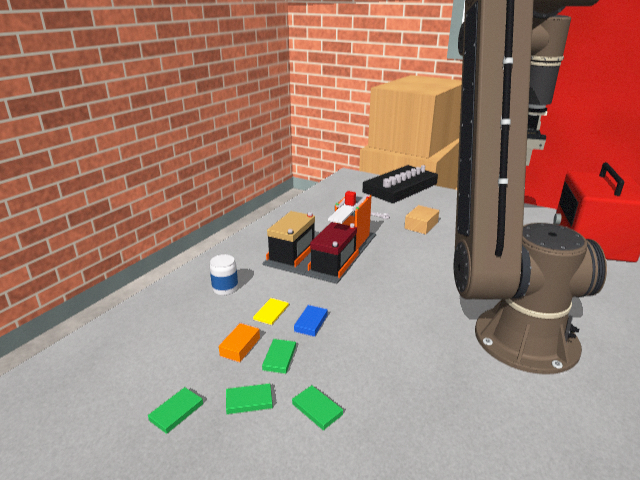

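The bay holds the maroon (low) battery, with its lid at about (290,280) in the scene view, so plates 16 and 20 are needed. Green candidates in the scene view are (372,158), (412,177), (460,185) and (383,201). The last one looks farthest right (smallest y), which I'll check in numbers.

```bash
cat >> h.py <<'E'
HSV={'green':((50,120,50),(75,255,255)),'blue':((108,150,60),(125,255,255)),'yellow':((25,150,90),(33,255,255)),'orange':((8,200,120),(18,255,255)),'tan':((14,60,80),(24,200,255)),'red':((0,200,120),(5,255,255)),'maroon':((165,120,25),(180,255,110))}
def rects(camn,img,col,z,amin=40):
    """minAreaRects of colour blobs projected on plane z: (cx,cy),(w,h),yaw of long axis, pixel centroid"""
    m=cv2.inRange(cv2.cvtColor(img,cv2.COLOR_RGB2HSV),*HSV[col])
    out=[]
    for c in cv2.findContours(m,cv2.RETR_EXTERNAL,cv2.CHAIN_APPROX_NONE)[0]:
        if cv2.contourArea(c)<amin: continue
        P=np.array([atz(camn,p,z)[:2] for p in c[:,0].astype(float)],np.float32)*1000
        b=cv2.boxPoints(cv2.minAreaRect(P)); e1,e2=b[1]-b[0],b[2]-b[1]
        L,S=(e1,e2) if np.linalg.norm(e1)>np.linalg.norm(e2) else (e2,e1)
        out.append((b.mean(0).round(1),round(float(np.linalg.norm(L)),1),round(float(np.linalg.norm(S)),1),round(np.arctan2(L[1],L[0])%np.pi,3),c[:,0].mean(0).round(0)))
    return out
E
python3 - <<'E'
from h import *
for c,f in (('scene','s1.png'),('side','d1.png')):
  img=cv2.cvtColor(cv2.imread('pics/'+f),cv2.COLOR_BGR2RGB)
  for col,z in (('green',.016),('blue',.02),('yellow',.01),('orange',.03),('tan',.112)):
    for r in rects(c,img,col,z): print(c,col,*r)
E
```

```text
scene green [469.3 348.9] 95.5 53.9 1.914 [382. 201.]
scene green [554.6 576.6] 97.7 57.0 1.489 [460. 185.]
scene green [450.4 482.4] 87.7 62.2 0.71 [413. 177.]
scene green [322.1 431.5] 96.3 57.0 2.868 [372. 158.]
scene green [-118.4  820.1] 461.4 182.7 2.319 [379.  45.]
scene blue [474.6 205.9] 95.6 56.6 1.745 [344. 225.]
scene yellow [583.  222.2] 91.5 53.5 1.688 [374. 251.]
scene orange [749.1 -49.3] 148.1 6.9 1.667 [329. 353.]
scene orange [610.1 -63.8] 145.5 7.3 1.668 [291. 311.]
scene orange [971.2 288.5] 989.5 29.6 1.57 [480. 365.]
scene orange [569.2 365.6] 90.1 53.0 1.697 [411. 218.]
scene tan [ 475.  -440.9] 108.6 98.7 1.53 [110. 341.]
scene tan [702.3 -54.9] 149.9 90.8 1.669 [316. 324.]
scene tan [186.2  -5.5] 82.4 31.4 1.56 [221. 171.]
scene tan [467.4 901.7] 484.2 295.1 3.142 [516. 108.]
scene tan [ 325.9 1656.9] 95.4 92.6 2.148 [629.   4.]
scene tan [ 300.7 1318.2] 622.7 504.7 0.003 [553.  41.]Traceback (most recent call last):
  File "<stdin>", line 5, in <module>
  File "h.py", line 27, in rects
    P=np.array([atz(camn,p,z)[:2] for p in c[:,0].astype(float)],np.float32)*1000
                ~~~^^^^^^^^^^
  File "h.py", line 17, in atz
    o,d=ray(name,p); return o+d*(z-o[2])/d[2]
        ~~~^^^^^^^^
  File "h.py", line 13, in ray
    m,W=cam(name); C=np.linalg.inv(W)
        ~~~^^^^^^
  File "h.py", line 5, in cam
    m=optics.camera_model(name)
ValueError: time passes only in moves, steps and waits
```

Emit:
{"op": "apply_moves", "data": {"increments": [0.023,0.026,0.005,0,0,-0.008,0.023,0.026,0.005,0,0,-0.008,0.023,0.026,0.005,0,0,-0.008,0.023,0.026,0.005,0,0,-0.008,0.023,0.026,0.005,0,0,-0.008,0.023,0.026,0.005,0,0,-0.008,0.023,0.026,0.005,0,0,-0.008,0.023,0.026,0.005,0,0,-0.008,0.023,0.026,0.005,0,0,-0.008,0.023,0.026,0.005,0,0,-0.008,0.023,0.026,0.005,0,0,-0.008,0.023,0.026,0.005,0,0,-0.008,0.023,0.026,0.005,0,0,-0.008,0.023,0.026,0.005,0,0,-0.008,0.023,0.026,0.005,0,0,-0.008,0.023,0.026,0.005,0,0,-0.008,0.023,0.026,0.005,0,0,-0.008,0.023,0.026,0.005,0,0,-0.008,0,0,0,0,0,0,0,0,0,0,0,0]}}

```text
t: 2.97
eef_pos: [0.5892, -0.1608, 0.3323]
ee_rot: [3.136, -0.001, 1.658]
force: [0.2, -1.1, 0.3]
width: 0.0876
```

```bash
python3 - <<'E'
s=open('h.py').read()
s=s.replace("P=np.array([atz(camn,p,z)[:2] for p in c[:,0].astype(float)],np.float32)*1000","P=np.array([(lambda d:(o+d*(z-o[2])/d[2])[:2])(C[:3,:3]@[(p[0]-M['cx'])/M['fx'],-(p[1]-M['cy'])/M['fy'],-1.]) for p in c[:,0].astype(float)],np.float32)*1000")
s=s.replace("    out=[]\n","    out=[]; M,W=cam(camn); C=np.linalg.inv(W); o=C[:3,3]\n")
open('h.py','w').write(s)
E
python3 - <<'E'
from h import *
s=arm.get_state(); print(s['t'],s['eef_pos'],s['ee_rot'],s['width'])
w=optics.grab_frame('wrist'); save('w1.png',w)
for n,z in (('lock_grip',.19),('tongue_tip',.14),('carrier',0)):
  for r in finder.landmark_of('wrist',n)[:2]: print(n,r['point'],r['conf'],atz('wrist',r['point'],z))
for r in rects('wrist',w,'red',.19,200): print(*r)
E
```

```text
2.9667 [ 0.58916098 -0.1607562   0.33228265] [ 3.13599894e+00 -9.65875485e-04  1.65774886e+00] 0.08761594445257408
lock_grip [289.9, 205.4] 0.86 [ 0.56944371 -0.18686193  0.19      ]
tongue_tip [410.1, 192.9] 0.62 [ 0.55755394 -0.07292902  0.14      ]
carrier [389.3, 177.1] 0.63 [ 0.56060968 -0.06544273  0.        ]
[ 568.1 -187. ] 27.1 22.2 0.074 [291. 204.]
```

View pics/w1.png

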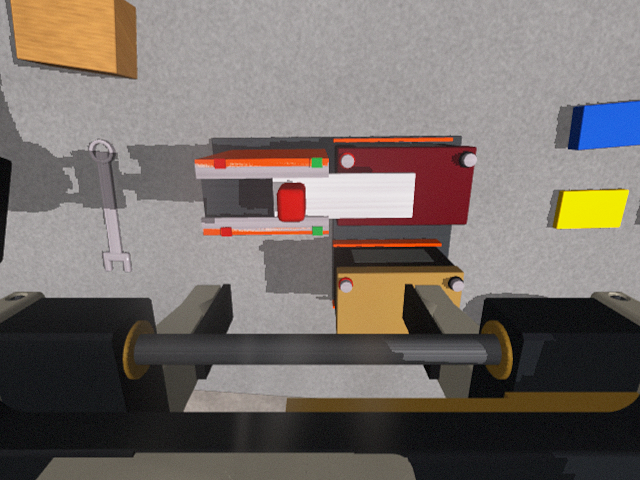

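Wrist view: the red grip is at pixel (291,203), the tongue end is near (413,193), and the maroon lid lies beneath it. I'm moving over the grip and down.

Emit:
{"op": "apply_moves", "data": {"increments": [-0.01,-0.013,-0.01,0,0,0.006,-0.01,-0.013,-0.02,0,0,0.005,0,0,-0.033,0,0,0,0,0,-0.033,0,0,0,0,0,-0.033,0,0,0,0,0,0,0,0,0], "hand": 0.3, "force": 25}}

```text
t: 3.67
eef_pos: [0.5626, -0.1964, 0.2032]
ee_rot: [3.128, 0.001, 1.658]
force: [-1.3, 1.0, -1.8]
width: 0.062
```

Emit:
{"op": "apply_moves", "data": {"increments": [0.006,0.009,0,-0.001,0.013,0.011,0,0,0,0,0,0,0,0,0,0,0,0]}}

```text
t: 3.92
eef_pos: [0.568, -0.1897, 0.2061]
ee_rot: [-3.141, 0.002, 1.667]
force: [-0.3, -0.0, 1.3]
width: 0.0615
```

Emit:
{"op": "apply_moves", "data": {"increments": [0.001,0.002,-0.018,0,0,0,0,0,-0.017,0,0,0,0,0,0,0,0,0,0,0,0,0,0,0]}}

```text
t: 4.25
eef_pos: [0.5737, -0.1885, 0.1789]
ee_rot: [3.131, 0.005, 1.668]
force: [-0.4, -0.4, 0.2]
width: 0.0616
```

Emit:
{"op": "apply_moves", "data": {"increments": [0,0,0,0,0,0,0,0,0,0,0,0,0,0,0,0,0,0,0,0,0,0,0,0,0,0,0,0,0,0,0,0,0,0,0,0], "hand": 1}}

```text
t: 4.75
eef_pos: [0.5762, -0.1887, 0.1853]
ee_rot: [3.123, 0.007, 1.668]
force: [-0.4, 2.4, -3.2]
width: 0.0271
```

Emit:
{"op": "apply_moves", "data": {"increments": [0.001,-0.01,-0.002,0,0.01,0,0.001,-0.01,-0.002,0,0,0,0.001,-0.01,-0.001,0,0,0,0.001,-0.01,0,0,0,0,0.001,-0.01,0,0,0,0]}}

```text
t: 5.17
eef_pos: [0.5811, -0.2378, 0.185]
ee_rot: [3.131, 0.005, 1.671]
force: [-1.1, 4.2, 0.7]
width: 0.0238
```

Emit:
{"op": "apply_moves", "data": {"increments": [0.001,-0.008,-0.001,0,0.005,0,0.001,-0.007,-0.001,0,0,0,0,-0.005,0,0,0,0,0,-0.005,0,0,0,0,0,-0.004,0,0,0,0]}}

```text
t: 5.58
eef_pos: [0.5824, -0.2513, 0.1847]
ee_rot: [3.134, -0.023, 1.672]
force: [-2.7, 19.1, 6.8]
width: 0.0238
```

Emit:
{"op": "apply_moves", "data": {"increments": [0,0,0,0,0,0,0,0,0,0,0,0,0,0,0,0,0,0]}}

```text
t: 5.83
eef_pos: [0.5823, -0.2511, 0.1847]
ee_rot: [3.136, -0.024, 1.674]
force: [-2.3, 4.5, 3.3]
width: 0.0236
```

Emit:
{"op": "apply_moves", "data": {"increments": [0,0,0,0,0,0,0,0,0,0,0,0,0,0,0,0,0,0], "hand": 0.3}}

```text
t: 6.08
eef_pos: [0.5826, -0.253, 0.1842]
ee_rot: [3.136, -0.022, 1.673]
force: [-1.2, -0.7, -0.7]
width: 0.0383
```

Emit:
{"op": "apply_moves", "data": {"increments": [0,0,0.03,0,0,0,0,0,0.04,0,0,0,0,0,0.04,0,0,0,0,0.01,0.03,0,0,0,0,0.02,0.02,0,0,0,0,0.02,0,0,0,0,0,0.02,0,0,0,0,0,0.02,0,0,0,0,0,0,0,0,0,0,0,0,0,0,0,0]}}

```text
t: 6.92
eef_pos: [0.5799, -0.1654, 0.3507]
ee_rot: [3.137, -0.02, 1.665]
force: [-0.4, -0.6, 0.5]
width: 0.0611
```

Run:
```python
from h import *
s=arm.get_state(); print(s['t'],s['eef_pos'],s['ee_rot'],s['qd'].round(3))
w=optics.grab_frame('wrist'); save('w2.png',w)
for n,z in (('lock_grip',.19),('tongue_tip',.14),('carrier',0),('battery_low',.008),('battery_tall',.008)):
  for r in finder.landmark_of('wrist',n)[:2]: print(n,r['point'],r['conf'],atz('wrist',r['point'],z).round(4))
for c,z in (('red',.19),('maroon',.102),('tan',.112),('orange',.152),('blue',.02),('green',.016)):
  for r in rects('wrist',w,c,z,200): print(c,*r)
```

```text
6.9167 [ 0.57993104 -0.16540319  0.35066248] [ 3.13740486 -0.01955084  1.66503269] [ 0.023 -0.01  -0.006 -0.004  0.004 -0.014]
lock_grip [220.8, 212.9] 0.68 [ 0.5772 -0.2511  0.19  ]
tongue_tip [100.0, 45.1] 0.29 [ 0.4432 -0.3733  0.14  ]
battery_low [382.0, 187.2] 0.76 [ 0.5668 -0.0684  0.008 ]
battery_low [220.9, 211.2] 0.68 [ 0.6222 -0.2954  0.008 ]
battery_tall [374.2, 268.9] 0.6 [ 0.6925 -0.0612  0.008 ]
red [ 575.2 -246.3] 25.1 12.3 0.12 [226. 211.]
tan [843.5   3.9] 530.9 33.3 1.646 [415. 404.]
tan [756.6  34. ] 91.1 15.1 0.287 [453. 351.]
tan [692.5 -56.9] 148.0 90.2 1.67 [390. 293.]
tan [ 435.4 -404.5] 112.6 69.5 1.513 [83. 40.]
blue [470.1 200. ] 101.2 53.6 1.74 [592. 134.]
```

View pics/w2.png

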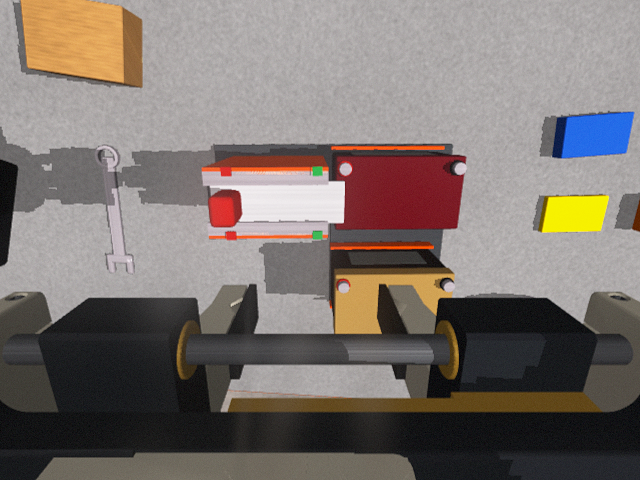

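Run:
```python
from h import *
w=cv2.cvtColor(cv2.imread('pics/w2.png'),cv2.COLOR_BGR2RGB)
print(cv2.cvtColor(w,cv2.COLOR_RGB2HSV)[190,400])
HSV['maroon']=((165,120,40),(180,255,150))
for a in (('wrist',w),('scene',cv2.cvtColor(cv2.imread('pics/s1.png'),cv2.COLOR_BGR2RGB))):
  for r in rects(*a,'maroon',.102,80): print(*r)
for p in ((345,163),(459,163)): print(atz('wrist',p,.112).round(4))
s=optics.grab_frame('scene')
for r in rects('scene',s,'maroon',.102,80): print('now',*r)
for r in rects('scene',s,'red',.19,30): print('now',*r)
```

```text
[178 191 127]
[558.3 -69.1] 145.6 85.6 1.673 [395. 188.]
[566.5 -68.8] 149.8 89.8 1.679 [282. 287.]
[ 0.5291 -0.136   0.112 ]
[ 0.5175 -0.0108  0.112 ]
now [566.4 -69.3] 150.6 90.9 1.674 [278. 287.]
now [ 578.7 -251.7] 32.6 20.1 0.066 [204. 315.]
```

Lock is at its open stop: grip at about (0.578,-0.251), tongue end at pixel (345,202), off the lid. Next I'm turning and moving to a viewpoint short of the blue plate, still seeing the green one.

Emit:
{"op": "apply_moves", "data": {"increments": [-0.007,0.019,-0.005,0,0.007,0.115,-0.007,0.019,-0.005,0,0.007,0.115,-0.007,0.019,-0.005,0,0.005,0.115,-0.007,0.019,-0.005,0,0,0.115,-0.007,0.019,-0.005,0,0,0.115,-0.007,0.019,-0.005,0,0,0.115,-0.007,0.019,-0.005,0,0,0.115,-0.007,0.019,-0.005,0,0,0.115,-0.007,0.019,-0.005,0,0,0.115,-0.007,0.019,-0.005,0,0,0.115,-0.007,0.019,-0.005,0,0,0.115,-0.007,0.019,-0.005,0,0,0.115,-0.007,0.019,-0.005,0,0,0.115,-0.007,0.019,-0.005,0,0,0.115,0,0,0,0,0,0,0,0,0,0,0,0,0,0,0,0,0,0], "hand": 0.15}}

```text
t: 8.68
eef_pos: [0.4772, 0.1033, 0.2738]
ee_rot: [-3.122, -0.027, -2.943]
force: [-0.2, -0.7, -0.8]
width: 0.0745
```

```bash
cat > look.py <<'E'
import sys
from h import *
s=arm.get_state(); print(round(s['t'],2),s['eef_pos'].round(4),s['ee_rot'].round(4),s['width'])
w=optics.grab_frame('wrist'); save(sys.argv[1],w)
for c,z in (('blue',.02),('green',.016),('yellow',.01),('orange',.03)):
  for r in rects('wrist',w,c,z,200): print(c,*r)
E
python3 look.py w3.png
```

```text
8.68 [0.4772 0.1033 0.2738] [-3.1219 -0.0266 -2.9429] 0.07446235980244745
blue [469.9 204.6] 93.6 52.3 1.74 [301. 285.]
green [464.  351.6] 61.1 55.0 0.181 [286. 381.]
yellow [580.7 217.6] 80.0 52.6 1.669 [212. 271.]
orange [556.8 369.4] 76.6 38.3 1.698 [220. 392.]
orange [510.  -50.2] 106.0 3.6 1.669 [310.  56.]
orange [647.7 -29.6] 89.4 4.7 1.669 [171.  49.]
```

View pics/w3.png

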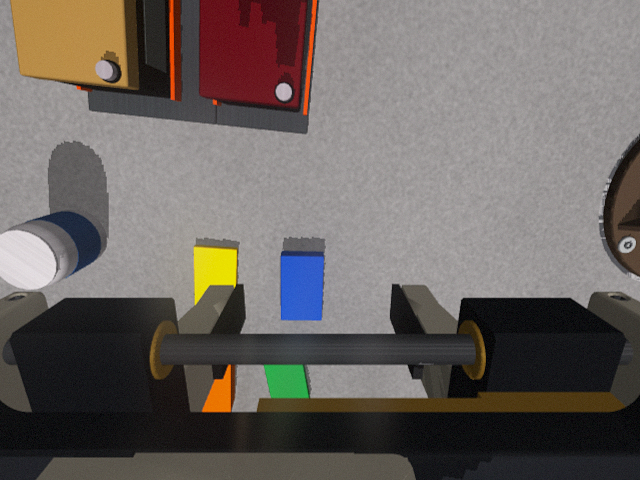

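```bash
cat > go.py <<'E'
import sys
from h import *
from scipy.spatial.transform import Rotation as R
x,y,z,yaw=map(float,sys.argv[1:5]); s=arm.get_state()
print(round(s['t'],2),'d',(np.array([x,y,z])-s['eef_pos']).round(4),'rot',(R.from_euler('xyz',[np.pi,0,yaw])*R.from_euler('xyz',s['ee_rot']).inv()).as_rotvec().round(4),'q',s['q'].round(2))
E
python3 go.py .471 .204 .06 3.312
```

```text
8.73 d [-0.0063  0.1009 -0.2139] rot [ 0.0242 -0.0223 -0.0279] q [ 0.62  0.04 -0.31  0.01 -1.25 -0.43]
```

Emit:
{"op": "apply_moves", "data": {"increments": [-0.001,0.018,-0.03,0.012,-0.011,-0.014,-0.001,0.018,-0.03,0.012,-0.011,-0.014,-0.001,0.018,-0.03,0,0,0,-0.001,0.018,-0.03,0,0,0,-0.001,0.017,-0.03,0,0,0,-0.001,0.01,-0.03,0,0,0,0,0,-0.01,0,0,0,0,0,0,0,0,0,0,0,0,0,0,0]}}

```text
t: 9.48
eef_pos: [0.4776, 0.1997, 0.0807]
ee_rot: [3.139, 0.012, -2.997]
force: [0.4, 0.3, 0.4]
width: 0.0747
```

```bash
python3 go.py .471 .204 .0145 3.312
```

```text
9.48 d [-0.0066  0.0043 -0.0662] rot [-0.0044  0.0112  0.0254] q [ 0.78  0.26 -0.55  0.01 -0.76 -0.64]
```

Emit:
{"op": "apply_moves", "data": {"increments": [-0.006,0.004,-0.022,-0.004,0.011,0.025,0,0,-0.02,0,0,0,0,0,-0.01,0,0,0,0,0,0,0,0,0,0,0,0,0,0,0]}}

```text
t: 9.9
eef_pos: [0.4768, 0.2038, 0.0331]
ee_rot: [3.137, 0.008, -2.977]
force: [-0.0, -0.2, 0.4]
width: 0.075
```

```bash
python3 go.py .471 .204 .0145 3.312
```

```text
9.9 d [-0.0058  0.0002 -0.0186] rot [-0.006   0.0076  0.0056] q [ 0.78  0.33 -0.59  0.   -0.64 -0.62]
```

Emit:
{"op": "apply_moves", "data": {"increments": [-0.005,0,-0.01,-0.006,0.008,0.005,-0.004,0,-0.008,0,0,0,-0.001,0,-0.003,0,0,0,0,0,0,0,0,0]}}

```text
t: 10.23
eef_pos: [0.4681, 0.2047, 0.0139]
ee_rot: [3.139, 0.004, -2.973]
force: [-1.1, -0.3, -0.4]
width: 0.0746
```

```bash
python3 go.py .471 .204 .0145 3.312
```

```text
10.23 d [ 0.0029 -0.0007  0.0006] rot [-0.0035  0.0034  0.0017] q [ 0.8   0.35 -0.61  0.   -0.6  -0.63]
```

Emit:
{"op": "apply_moves", "data": {"increments": [0.002,0,0,0,0,0,0,0,0,0,0,0,0,0,0,0,0,0,0,0,0,0,0,0,0,0,0,0,0,0], "hand": 1, "force": 25}}

```text
t: 10.65
eef_pos: [0.4705, 0.2052, 0.0146]
ee_rot: [3.138, 0.005, -2.972]
force: [-0.4, -0.5, -1.1]
width: 0.054
```

Emit:
{"op": "apply_moves", "data": {"increments": [0,0,0.02,0,0,0,0,0,0.04,0,0,0,0,0,0.04,0,0,0,0,0,0.04,0,0,0,0,-0.01,0.04,0,0,0,0.009,-0.025,0.02,0,0,-0.007,0.009,-0.025,0,0,0,-0.007,0.009,-0.025,0,0,0,-0.007,0.009,-0.025,0,0,0,-0.007,0.009,-0.025,0,0,0,-0.007,0.009,-0.025,0,0,0,-0.007,0.009,-0.025,0,0,0,-0.007,0.009,-0.025,0,0,0,-0.007,0.009,-0.025,0,0,0,-0.007,0.009,-0.025,0,0,0,-0.007,0,0,0,0,0,0,0,0,0,0,0,0]}}

```text
t: 12.07
eef_pos: [0.5594, -0.0701, 0.2266]
ee_rot: [3.139, 0.009, -3.043]
force: [-0.1, 0.5, -0.5]
width: 0.0538
```

```bash
python3 go.py .562 -.068 .135 3.242
python3 - <<'E'
from h import *
s=optics.grab_frame('scene'); w=optics.grab_frame('wrist'); d=optics.grab_frame('side')
save('m1.png',np.vstack([np.hstack([s[200:440,160:480],w[100:340,160:480]]),np.hstack([d[160:400,200:520],w[240:480,160:480]])]))
E
```

```text
12.07 d [ 0.0026  0.0021 -0.0916] rot [-0.0038  0.0082  0.0021] q [ 0.22  0.18 -0.26 -0.   -1.12 -0.12]
```

View pics/m1.png

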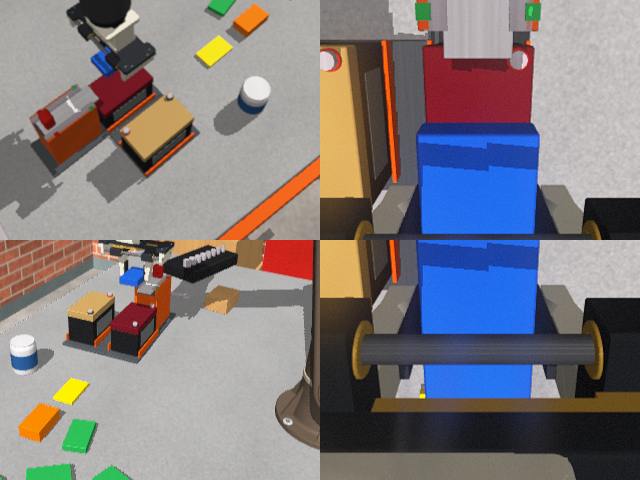

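Blue is held level and, in the wrist view (x≈319), centred laterally on the maroon lid. The tongue is clear, so I'm lowering.

Emit:
{"op": "apply_moves", "data": {"increments": [0.001,0.002,-0.03,-0.004,0.008,0.002,0,0,-0.025,0,0,0,0,0,-0.018,0,0,0,0,0,-0.01,0,0,0,0,0,0,0,0,0,0,0,0,0,0,0]}}

```text
t: 12.72
eef_pos: [0.5601, -0.0608, 0.1437]
ee_rot: [3.141, 0.006, -3.031]
force: [0.8, -0.8, -0.5]
width: 0.0539
```

```bash
python3 go.py .561 -.068 .1175 3.242
```

```text
12.72 d [ 0.0009 -0.0072 -0.0262] rot [-0.0008  0.0059 -0.0106] q [ 0.24  0.25 -0.37  0.   -0.94 -0.13]
```

Emit:
{"op": "apply_moves", "data": {"increments": [0.001,-0.007,-0.009,0,0.005,-0.01,0,-0.001,-0.008,0,0,0,0,0,-0.004,0,0,0,0,0,0,0,0,0,0,0,0,0,0,0]}}

```text
t: 13.13
eef_pos: [0.5629, -0.0681, 0.1236]
ee_rot: [3.141, 0.005, -3.039]
force: [0.4, 0.1, -0.7]
width: 0.0542
```

```bash
python3 go.py .561 -.068 .1175 3.242
```

```text
13.13 d [-0.0019  0.0001 -0.0061] rot [-0.0015  0.0051 -0.0021] q [ 0.22  0.28 -0.38 -0.   -0.9  -0.12]
```

Emit:
{"op": "apply_moves", "data": {"increments": [-0.001,0,-0.005,0,0.004,0,0,0,-0.004,0,0,0,0,0,0,0,0,0]}}

```text
t: 13.38
eef_pos: [0.5625, -0.0683, 0.1163]
ee_rot: [3.141, 0.003, -3.039]
force: [0.1, -0.1, -2.1]
width: 0.0537
```

Emit:
{"op": "apply_moves", "data": {"increments": [0,0,0,0,0,0,0,0,0,0,0,0,0,0,0,0,0,0,0,0,0,0,0,0], "hand": 0.15}}

```text
t: 13.72
eef_pos: [0.5629, -0.0683, 0.1164]
ee_rot: [3.141, 0.004, -3.039]
force: [0.4, -0.1, -0.0]
width: 0.0726
```

Emit:
{"op": "apply_moves", "data": {"increments": [0,0,0.01,0,0,0,0,0,0.03,0,0,0,0,0,0.04,0,0,0,0,0,0.04,0,0,0,0,0.02,0.02,0,0,0,0,0.03,0,0,0,0.006,0,0.03,0,0,0,0.02,0,0.03,0,0,0,0.02,0,0.02,0,0,0,0.02,0,0,0,0,0,0,0,0,0,0,0,0]}}

```text
t: 14.63
eef_pos: [0.5606, 0.0655, 0.2724]
ee_rot: [3.14, 0.009, -2.973]
force: [1.3, -0.2, -0.5]
width: 0.0745
```

```bash
python3 look.py w4.png
python3 - <<'E'
from h import *
w=cv2.cvtColor(cv2.imread('pics/w4.png'),cv2.COLOR_BGR2RGB)
for r in rects('wrist',w,'blue',.122,200): print('blue122',*r)
HSV['maroon']=((165,120,40),(180,255,150))
for r in rects('wrist',w,'maroon',.102,200): print('mar',*r)
s=optics.grab_frame('scene')
for r in rects('scene',s,'blue',.122,40): print('scene blue122',*r)
for r in rects('scene',s,'green',.016,40): print('scene green',*r)
E
python3 go.py .467 .350 .09 3.485
```

```text
14.63 [0.5606 0.0655 0.2724] [ 3.1397  0.0094 -2.9729] 0.07451452815648407
blue [558.4 -80.4] 120.1 71.7 1.676 [345.  65.]
green [476.  318.8] 53.8 46.2 0.311 [348. 385.]
yellow [581.1 215.8] 77.2 53.0 1.694 [284. 308.]
orange [569.  331.3] 52.2 25.4 0.179 [280. 391.]
orange [650.3 -54.4] 139.2 4.3 1.668 [253.  74.]
blue122 [562.2 -64.4] 89.3 53.3 1.676 [345.  65.]
mar [559.1 -57.1] 125.8 84.5 1.669 [347.  73.]
scene blue122 [566.9 -64.5] 93.8 59.5 1.665 [279. 281.]
scene green [469.2 349. ] 95.3 53.9 1.914 [383. 201.]
scene green [554.6 576.6] 97.7 57.0 1.489 [460. 185.]
scene green [450.5 482.5] 87.5 62.2 0.71 [412. 177.]
scene green [322.1 431.5] 96.3 57.0 2.868 [372. 158.]
scene green [-50.2 842.9] 428.9 99.2 2.026 [388.  55.]
14.73 d [-0.0936  0.2855 -0.1821] rot [-0.0042  0.0084  0.1761] q [ 0.46  0.15 -0.19  0.   -1.22 -0.3 ]
```

View pics/w4.png

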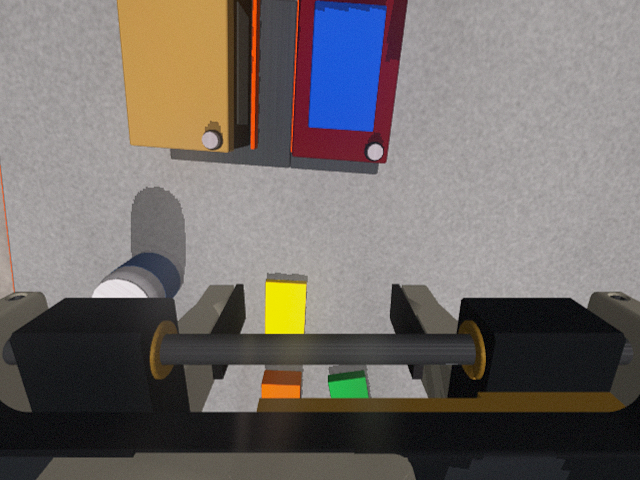

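Blue lies flat and centred on the lid: (0.562,-0.064) by wrist camera, axis 1.676. Next is a close look at the right-most green plate.

Emit:
{"op": "apply_moves", "data": {"increments": [-0.013,0.025,0,0,0,0.025,-0.013,0.025,0,0,0,0.025,-0.013,0.025,0,0,0,0.025,-0.013,0.025,0,0,0,0.025,-0.013,0.025,0,0,0,0.025,-0.013,0.025,0,0,0,0.025,-0.013,0.025,0,0,0,0.025,0,0,0,0,0,0,0,0,0,0,0,0], "hand": 0.2}}

```text
t: 15.48
eef_pos: [0.4667, 0.2361, 0.2722]
ee_rot: [-3.141, 0.007, -2.808]
force: [0.4, -0.2, -1.0]
width: 0.0696
```

```bash
python3 look.py w5.png; python3 go.py .467 .350 .06 3.485
```

```text
15.48 [0.4667 0.2361 0.2722] [-3.1413  0.0068 -2.8076] 0.06962689583932552
green [318.  432.4] 89.9 53.7 2.872 [372. 374.]
green [445.1 481.7] 92.4 55.1 0.705 [274. 375.]
green [465.9 348.3] 92.7 53.3 1.908 [291. 283.]
yellow [580.5 222.5] 88.8 53.0 1.686 [230. 158.]
orange [564.4 364.8] 88.7 53.2 1.701 [207. 271.]
15.53 d [ 1.000e-04  1.141e-01 -2.122e-01] rot [-0.0022  0.0065  0.0102] q [ 0.85  0.08 -0.27  0.   -1.21 -0.51]
```

View pics/w5.png

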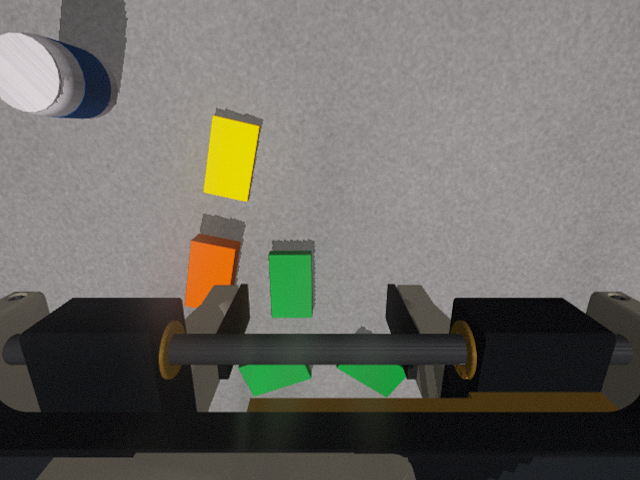

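The chosen green plate is at pixel (291,283), i.e. (0.466,0.348), smallest y of the four greens. It has a clear gap to the orange plate at (212,270). Descending.

Emit:
{"op": "apply_moves", "data": {"increments": [0,0.02,-0.03,-0.002,0.006,0.005,0,0.02,-0.03,0,0,0,0,0.02,-0.03,0,0,0,0,0.02,-0.03,0,0,0,0,0.02,-0.03,0,0,0,0,0.008,-0.03,0,0,0,0,0,-0.01,0,0,0,0,0,0,0,0,0]}}

```text
t: 16.2
eef_pos: [0.4745, 0.3388, 0.078]
ee_rot: [3.14, 0.009, -2.82]
force: [0.8, -0.3, 0.1]
width: 0.0701
```

```bash
python3 go.py .466 .348 .014 3.479
```

```text
16.2 d [-0.0085  0.0092 -0.064 ] rot [-0.0044  0.0084  0.0157] q [ 0.96  0.36 -0.4   0.01 -0.8  -0.64]
```

Emit:
{"op": "apply_moves", "data": {"increments": [-0.008,0.008,-0.022,-0.004,0.008,0.015,0,0.001,-0.016,0,0,0,0,0,-0.004,0,0,0,0,0,0,0,0,0,0,0,0,0,0,0]}}

```text
t: 16.62
eef_pos: [0.4708, 0.344, 0.0371]
ee_rot: [-3.141, 0.001, -2.812]
force: [0.1, -0.6, -0.4]
width: 0.0702
```

```bash
python3 go.py .466 .348 .014 3.479
```

```text
16.62 d [-0.0048  0.004  -0.0231] rot [0.0003 0.0013 0.0074] q [ 0.97  0.41 -0.43  0.   -0.73 -0.64]
```

Emit:
{"op": "apply_moves", "data": {"increments": [-0.005,0.004,-0.009,0,0,0.007,-0.001,0.001,-0.008,0,0,0,0,0,-0.003,0,0,0,0,0,0,0,0,0,0,0,0,0,0,0]}}

```text
t: 17.03
eef_pos: [0.4664, 0.3502, 0.0196]
ee_rot: [3.139, 0.007, -2.805]
force: [-1.2, 0.2, -0.3]
width: 0.0699
```

```bash
python3 go.py .466 .348 .014 3.479
```

```text
17.03 d [-0.0004 -0.0022 -0.0056] rot [-0.005   0.0055  0.0012] q [ 0.98  0.43 -0.45  0.   -0.68 -0.65]
```

Emit:
{"op": "apply_moves", "data": {"increments": [0,-0.002,-0.006,-0.004,0.005,0,0,0,0,0,0,0,0,0,0,0,0,0]}}

```text
t: 17.28
eef_pos: [0.4665, 0.3485, 0.0135]
ee_rot: [3.141, 0.001, -2.805]
force: [-0.5, 1.0, -0.1]
width: 0.0699
```

Emit:
{"op": "apply_moves", "data": {"increments": [0,0,0,0,0,0,0,0,0,0,0,0,0,0,0,0,0,0,0,0,0,0,0,0,0,0,0,0,0,0], "hand": 1}}

```text
t: 17.7
eef_pos: [0.4666, 0.3484, 0.0136]
ee_rot: [3.141, 0.001, -2.805]
force: [-0.6, 0.2, -0.6]
width: 0.0539
```

Emit:
{"op": "apply_moves", "data": {"increments": [0,0,0.02,0,0,0,0,0,0.04,0,0,0,0,0,0.04,0,0,0,0,0,0.04,0,0,0,0.002,-0.012,0.04,0,0,0,0.007,-0.029,0.03,0,0,-0.019,0.007,-0.031,0,0,0,-0.018,0.007,-0.031,0,0,0,-0.018,0.007,-0.031,0,0,0,-0.018,0.007,-0.031,0,0,0,-0.018,0.007,-0.031,0,0,0,-0.018,0.007,-0.031,0,0,0,-0.018,0.007,-0.031,0,0,0,-0.018,0.007,-0.031,0,0,0,-0.018,0.007,-0.031,0,0,0,-0.018,0.007,-0.031,0,0,0,-0.018,0.007,-0.031,0,0,0,-0.018,0.007,-0.031,0,0,0,-0.018,0,0,0,0,0,0,0,0,0,0,0,0]}}

```text
t: 19.37
eef_pos: [0.5562, -0.0858, 0.2337]
ee_rot: [3.141, 0.005, -3.048]
force: [-0.3, 0.8, -0.7]
width: 0.0536
```

```bash
python3 go.py .561 -.067 .15 3.242
```

```text
19.37 d [ 0.0048  0.0188 -0.0837] rot [-0.0015  0.0053  0.0072] q [ 0.19  0.17 -0.25 -0.   -1.14 -0.1 ]
```

Emit:
{"op": "apply_moves", "data": {"increments": [0.004,0.012,-0.01,-0.001,0.005,0.007,0,0,-0.025,0,0,0,0,0,-0.022,0,0,0,0,0,-0.006,0,0,0,0,0,0,0,0,0,0,0,0,0,0,0]}}

```text
t: 19.87
eef_pos: [0.5602, -0.0692, 0.1688]
ee_rot: [3.141, 0.001, -3.038]
force: [0.3, 0.2, -0.9]
width: 0.0539
```

```bash
python3 go.py .561 -.067 .1365 3.242
```

```text
19.87 d [ 0.0008  0.0022 -0.0323] rot [-0.001   0.0014 -0.0033] q [ 0.22  0.23 -0.33 -0.   -1.   -0.12]
```

Emit:
{"op": "apply_moves", "data": {"increments": [0,0.001,-0.012,0,0,-0.003,0,0,-0.01,0,0,0,0,0,-0.004,0,0,0,0,0,0,0,0,0,0,0,0,0,0,0]}}

```text
t: 20.28
eef_pos: [0.5627, -0.0659, 0.1461]
ee_rot: [3.141, 0.007, -3.037]
force: [-0.5, 0.3, -0.4]
width: 0.0538
```

```bash
python3 go.py .561 -.067 .1365 3.242
```

```text
20.28 d [-0.0017 -0.0011 -0.0096] rot [-0.0011  0.0071 -0.0044] q [ 0.23  0.26 -0.36  0.   -0.95 -0.12]
```

Emit:
{"op": "apply_moves", "data": {"increments": [-0.001,-0.001,-0.006,-0.001,0.007,-0.004,0,0,-0.004,0,0,0,0,0,-0.001,0,0,0,0,0,0,0,0,0]}}

```text
t: 20.62
eef_pos: [0.5627, -0.0671, 0.1359]
ee_rot: [3.142, 0.002, -3.041]
force: [0.2, 0.0, -1.0]
width: 0.0538
```

Emit:
{"op": "apply_moves", "data": {"increments": [0,0,-0.001,0,0,0,0,0,0,0,0,0,0,0,0,0,0,0,0,0,0,0,0,0], "hand": 0.15}}

```text
t: 20.95
eef_pos: [0.5631, -0.0673, 0.1352]
ee_rot: [-3.141, 0.003, -3.041]
force: [-0.4, 0.4, 0.5]
width: 0.0726
```

Emit:
{"op": "apply_moves", "data": {"increments": [0,0,0.01,0,0,0,0,0,0.03,0,0,0,0,0,0.04,0,0,0,0,0,0.04,0,0,0,0,0,0.04,0,0,0,0,-0.009,0.03,0,0,-0.12,0.002,-0.009,0.01,0,0,-0.121,0.002,-0.009,0,0,0,-0.121,0.002,-0.009,0,0,0,-0.121,0.002,-0.009,0,0,0,-0.121,0.002,-0.009,0,0,0,-0.121,0.002,-0.009,0,0,0,-0.121,0.002,-0.009,0,0,0,-0.121,0.002,-0.009,0,0,0,-0.121,0.002,-0.009,0,0,0,-0.121,0,-0.009,0,0,0,-0.121,0,0,0,0,0,-0.121,0,0,0,0,0,-0.121,0,0,0,0,0,0]}}

```text
t: 22.53
eef_pos: [0.5756, -0.1738, 0.3671]
ee_rot: [3.128, 0.015, 1.615]
force: [-0.6, -0.4, 1.1]
width: 0.0745
```

```bash
python3 look.py w6.png
python3 - <<'E'
from h import *
w=cv2.cvtColor(cv2.imread('pics/w6.png'),cv2.COLOR_BGR2RGB)
HSV['maroon']=((165,120,40),(180,255,150))
for r in rects('wrist',w,'green',.138,200): print('green138',*r)
for r in rects('wrist',w,'maroon',.102,200): print('mar',*r)
for r in rects('wrist',w,'red',.19,200): print('red',*r)
s=optics.grab_frame('scene')
for r in rects('scene',s,'green',.138,40): print('scene green138',*r)
E
python3 go.py .579 -.252 .19 1.67
```

```text
22.53 [ 0.5756 -0.1738  0.3671] [3.1283 0.0146 1.615 ] 0.07452561023168035
green [583.6 -28.5] 120.1 72.9 1.683 [420. 196.]
yellow [577.  221.7] 89.0 53.7 1.695 [591. 201.]
orange [649.2 -58.9] 146.8 5.8 1.677 [396. 242.]
orange [ 557.4 -224.1] 101.8 7.8 1.676 [286. 173.]
green138 [560.5 -64.8] 90.6 55.0 1.683 [420. 196.]
mar [ 595.7 -110.7] 54.0 19.6 1.68 [370. 221.]
mar [558.  -68.3] 145.8 85.5 1.678 [407. 174.]
red [ 577.1 -250.3] 27.0 21.8 0.089 [240. 214.]
scene green138 [566.4 -63.2] 90.8 57.5 1.676 [279. 277.]
scene green138 [609.6 474.9] 86.5 50.4 1.489 [460. 185.]
scene green138 [517.4 391.6] 77.5 55.0 0.71 [412. 177.]
scene green138 [403.9 346.6] 85.2 50.4 2.868 [372. 158.]
scene green138 [ 17.3 693.1] 408.2 152.1 2.314 [380.  46.]
22.63 d [ 0.0033 -0.0784 -0.1771] rot [0.0135 0.0147 0.045 ] q [ 0.04  0.17  0.04  0.01 -1.43 -1.56]
```

View pics/w6.png

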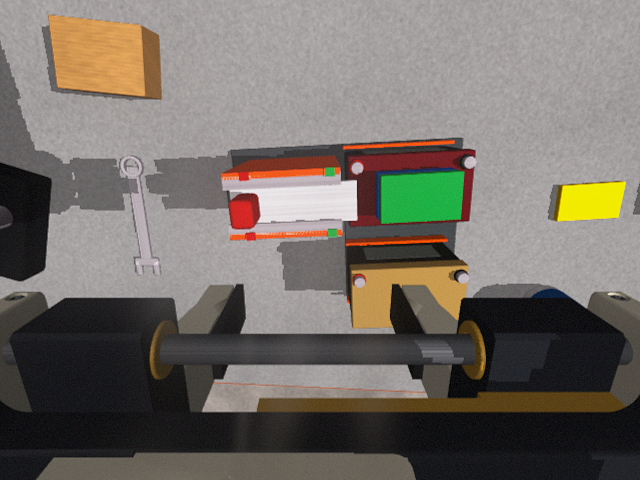

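The stack sits centred: green is at (0.5605,-0.0648) against lid (0.558,-0.068), axis 1.68. The tongue is short of it. Now back to the grip.

Emit:
{"op": "apply_moves", "data": {"increments": [0.001,-0.02,-0.02,0.013,0.014,0.045,0.001,-0.02,-0.025,0,0,0,0,-0.02,-0.025,0,0,0,0,-0.013,-0.025,0,0,0,0,0,-0.02,0,0,0,0,0,0,0,0,0,0,0,0,0,0,0], "hand": 0.3}}

```text
t: 23.22
eef_pos: [0.5779, -0.2484, 0.253]
ee_rot: [3.134, 0.001, 1.706]
force: [0.5, -0.8, 0.2]
width: 0.0612
```

```bash
python3 go.py .579 -.252 .176 1.67
```

```text
23.22 d [ 0.0011 -0.0036 -0.077 ] rot [ 0.0005  0.0081 -0.0361] q [-0.1   0.27 -0.08 -0.   -1.21 -1.34]
```

Emit:
{"op": "apply_moves", "data": {"increments": [0,-0.003,-0.022,0,0.008,-0.035,0,0,-0.022,0,0,0,0,0,-0.016,0,0,0,0,0,-0.005,0,0,0,0,0,0,0,0,0,0,0,0,0,0,0]}}

```text
t: 23.72
eef_pos: [0.5829, -0.2504, 0.1972]
ee_rot: [3.13, 0.006, 1.685]
force: [0.4, -0.4, -0.4]
width: 0.0612
```

```bash
python3 go.py .579 -.252 .176 1.67
```

```text
23.72 d [-0.0039 -0.0016 -0.0212] rot [ 0.0045  0.0123 -0.0147] q [-0.1   0.31 -0.15  0.   -1.09 -1.36]
```

Emit:
{"op": "apply_moves", "data": {"increments": [-0.005,-0.001,-0.012,0.004,0.012,-0.014,-0.001,0,-0.008,0,0,0,0,0,-0.002,0,0,0,0,0,0,0,0,0]}}

```text
t: 24.05
eef_pos: [0.5786, -0.2514, 0.178]
ee_rot: [3.136, 0.002, 1.672]
force: [-0.4, -0.4, -1.1]
width: 0.0613
```

Emit:
{"op": "apply_moves", "data": {"increments": [0,0,0,0,0,0,0,0,0,0,0,0,0,0,0,0,0,0,0,0,0,0,0,0,0,0,0,0,0,0,0,0,0,0,0,0], "hand": 1}}

```text
t: 24.55
eef_pos: [0.579, -0.2517, 0.179]
ee_rot: [3.135, 0.003, 1.672]
force: [0.2, 0.4, -0.3]
width: 0.027
```

Emit:
{"op": "apply_moves", "data": {"increments": [0,0,0,0,0,0,-0.001,0.01,0,0,0.004,0,-0.001,0.01,0,0,0,0,-0.001,0.01,0,0,0,0,-0.001,0.01,0,0,0,0,-0.001,0.01,0,0,0,0,-0.001,0.01,0,0,0,0]}}

```text
t: 25.13
eef_pos: [0.573, -0.1897, 0.179]
ee_rot: [3.138, 0.004, 1.67]
force: [1.2, -3.0, -1.9]
width: 0.0238
```

Moved 62 mm with about 3 N. Next, the remaining 28 mm to the stop.

Emit:
{"op": "apply_moves", "data": {"increments": [-0.001,0.009,0,0,0,0,-0.001,0.009,0,0,0,0,-0.001,0.007,0,0,0,0,0,0.005,0,0,0,0,0,0.005,0,0,0,0,0,0.004,0,0,0,0]}}

```text
t: 25.63
eef_pos: [0.5702, -0.1614, 0.1788]
ee_rot: [-3.141, 0.03, 1.673]
force: [6.2, -21.5, -8.0]
width: 0.024
```

Emit:
{"op": "apply_moves", "data": {"increments": [0,0,0,0,0,0,0,0,0,0,0,0,0,0,0,0,0,0]}}

```text
t: 25.88
eef_pos: [0.5702, -0.1617, 0.1788]
ee_rot: [-3.142, 0.031, 1.672]
force: [1.7, -3.1, -1.6]
width: 0.0238
```

Emit:
{"op": "apply_moves", "data": {"increments": [0,0,0,0,0,0,0,0,0,0,0,0,0,0,0,0,0,0], "hand": 0.3}}

```text
t: 26.13
eef_pos: [0.5694, -0.1598, 0.1789]
ee_rot: [-3.14, 0.03, 1.673]
force: [-0.5, 0.1, 0.3]
width: 0.0385
```

Emit:
{"op": "apply_moves", "data": {"increments": [0,0,0.03,0,0,0,0,0,0.04,0,0,0,0,0,0.04,0,0,0,0,0,0.04,0,0,0,0,0,0.02,0,0,0,0,0,0,0,0,0,0,0,0,0,0,0]}}

```text
t: 26.72
eef_pos: [0.5641, -0.1562, 0.3555]
ee_rot: [-3.133, 0.027, 1.677]
force: [-0.3, -0.7, -1.3]
width: 0.0615
```

```bash
python3 look.py w7.png
python3 - <<'E'
from h import *
w=cv2.cvtColor(cv2.imread('pics/w7.png'),cv2.COLOR_BGR2RGB)
for c,z in (('green',.138),('blue',.122),('red',.19)):
  for r in rects('wrist',w,c,z,60): print(c,*r)
s=optics.grab_frame('scene')
for c,z in (('green',.138),('blue',.122),('red',.19)):
  for r in rects('scene',s,c,z,30): print('scene',c,*r)
save('m2.png',np.hstack([w[60:330,200:520],cv2.resize(s[230:365,180:340],(320,270))]))
E
```

```text
26.72 [ 0.5641 -0.1562  0.3555] [-3.1332  0.0268  1.6766] 0.06150546564947927
green [587.4 -32.3] 120.1 73.2 1.67 [411. 218.]
yellow [579.8 221.3] 89.0 53.1 1.688 [581. 231.]
orange [ 558.9 -228.8] 105.1 8.2 1.683 [272. 185.]
green [560.8 -64.6] 90.0 54.9 1.67 [411. 218.]
green [ 538.1 -166.6] 8.5 8.5 1.682 [316. 187.]
blue [534.6 -69.5] 86.5 3.3 1.683 [404. 191.]
red [ 567.1 -161.8] 26.4 20.7 0.097 [315. 227.]
red [ 538.  -245.6] 9.5 7.3 1.682 [228. 186.]
scene green [566.6 -63. ] 90.5 57.2 1.676 [285. 278.]
scene green [609.6 474.9] 86.5 50.4 1.489 [460. 185.]
scene green [517.4 391.6] 77.5 55.0 0.71 [412. 177.]
scene green [403.9 346.6] 85.2 50.4 2.868 [372. 158.]
scene green [ 17.9 693.5] 408.4 150.9 2.3 [380.  47.]
scene blue [593.4 -65.3] 89.7 18.2 1.501 [283. 290.]
scene red [ 572.2 -162.7] 28.0 19.7 0.154 [240. 290.]
```

View pics/m2.png

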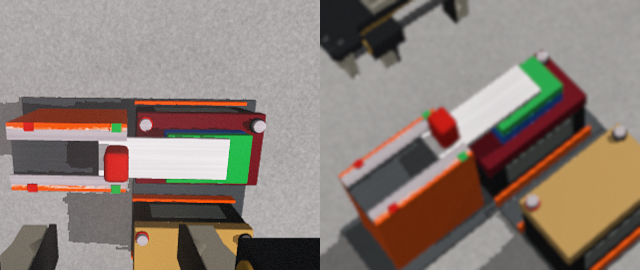

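The tongue lies over the stack. The grip has travelled about 89–90 mm, both plates are in place, and the arm is clear.

```bash
python3 -c "
from station import arm
print(arm.job_done())"
```

```text
the job is handed in; nothing more can be done
None
```

The low (maroon) battery was in the bay, so I pulled the lock back to its open stop and stacked plate20 (blue), then plate16 on top. I took the green plate with the smallest y, the farthest to the robot's right. I then slid the lock home and handed the job in at about 27 s of the 72 s.

- **Lock:** it hit a hard stop both ways (about 20 N). Home travel was about 90 mm by the TCP and 89 mm by the wrist camera.
- **Stack:** the last wrist view put the green plate within about 4 mm of the lid centre and lengthwise within 0.01 rad. Both cameras showed the blue plate under the green, and the tongue over both.
- **Other things:** no contact with the other plates, tin, wrench or carton showed in the pictures or forces. I did not measure their final positions.
- **Disagreement:** the scene camera read 5 to 8 mm higher in x than the wrist camera throughout. I placed between the two, inside the 16 mm tolerance.

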